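Hook the warmer's lid shut

TASK

The hot food warmer's lid stands open. Pick up the hook rod by its red handle, put its hook through the ring on the lid's edge, swing the lid down with it until the catch snaps fully shut, and keep pulling steadily with about 7 N for a second to seat the seal (never over 12 N); the robot itself must not touch the warmer or lid. Then unhook the rod and lay it flat on the worktop clear of the warmer, leaving the honey jar, salt shaker and canister beside it where they are.

Things in the scene. Friction and masses are not known exactly. Their poses are not given: they have to be found in the camera images.
- warmer: open-topped stainless steel food warmer, fixed to the worktop, 140 deep (x) x 200 wide (y) x 120 mm high with a black control strip on its front; origin at the centre of its underside, its -x axis points out of the front, +y to its left as seen from the front looking in, +z up
- lid (a joint): hinge of the steel lid (142 x 204 x 8 mm) at the warmer's far upper edge: 1.57 upright, 1.95 rad widest. A stiff hinge holds the lid at any angle (1 to 3 N at the ring moves it). A sprung catch resists from about 0.16 to 0.1 rad (up to 7 N at the ring), then snaps and draws the lid down to its rubber seal, a firm stop. How thick the seal has settled is unknown: shut means 0 to 0.07 rad
- lid_hinge (a point): a point on the hinge axis, in the middle of the lid's width, at 68 mm along the warmer's +x from the warmer's origin and 124 mm above the worktop; its axes turn with the lid and agree with the warmer's when the lid is shut (then the lid runs to -x)
- lid_eye (a point): centre of the brass ring eye in the middle of the lid's free edge, 160 mm from the hinge axis. Its hole is 22 mm wide and runs along the warmer's y axis (parallel to the hinge); the wire is 6 mm thick, the ring spans 34 mm outside, the lid's edge is 18 mm from its centre. Axes as lid_hinge
- hook_rod: loose hook rod, 0.1 kg: red soft-grip handle 120 long (x) x 16 wide (y) x 22 mm high, then an 8 mm steel shaft to 160 mm along +x from the origin, where a 6 mm thick hook bends off square to +y, 34 mm long with an 8.4 mm ball end; shaft and hook lie 11 mm above the handle's underside. Origin under the handle's centre, +z up. The handle can turn a little in the fingers under load
- rod_grip (a point): good place to grip the handle across its 16 mm width: 40 mm from the rod's origin towards the hook, 11 mm above the underside; grip it firmly (80 N or more) so that it does not turn
- rod_hook (a point): middle of the bent hook: at 160, 18, 11 mm in the rod's frame; this point should sit inside the ring. The shaft is 18 mm to its -y side
- honey: honey jar with yellow cap, 64 mm wide, 87 mm high, stands to the right of the warmer; origin under its centre
- salt: glass salt shaker with grey cap, 44 mm wide, 90 mm high, stands to the left of the warmer near its front; origin under its centre
- canister: green canister with wooden lid, 92 mm square, 120 mm high, stands to the left of the warmer; origin under its centre

How it is judged:
On the way, in this order (a step that is already met when the one before it is completed fails the run):
1. the hook is through the ring while the lid still stands open (distance between rod_hook and lid_eye below 0.018 m and value of joint lid above 1.1 rad), for 0.1 s.
2. the lid is drawn halfway down by the hook (distance between rod_hook and lid_eye below 0.022 m and value of joint lid between 0.18 and 0.8 rad).
3. with the lid shut and caught, the hook keeps pulling on the ring with 5 to 9 N for half a second (distance between rod_hook and lid_eye below 0.022 m and value of joint lid below 0.08 rad and contact force between hook_rod and lid between 5 and 9 N), for 0.5 s.
At the end, for the whole second after the job is handed in: The lid is shut and held by its catch (joint below 0.08 rad); the hook rod lies flat and still on the worktop (underside below 12 mm, hook below 30 mm), out of the ring by more than 60 mm and not touching the warmer (value of joint lid below 0.08 rad and height (world z) of hook_rod below 0.012 m and height (world z) of rod_hook below 0.03 m and contact force between hook_rod and warmer below 0.05 N and horizontal distance between rod_hook and lid_eye above 0.06 m and linear speed of hook_rod below 0.02 m/s).
It fails at once if the rod pulls or pushes on the lid with more than 12 N (contact force between hook_rod and lid above 12 N).
It fails at once if the lid is moved by something other than the hook in its ring (value of joint lid between 0.18 and 1.1 rad and distance between rod_hook and lid_eye above 0.03 m).
It fails at once if the gripper or arm touches the hot warmer or its lid (contact force between any of the fingers, the arm and warmer above 0.5 N).
It fails at once if the rod is dropped instead of laid down (height (world z) of hook_rod above 0.05 m and contact force between the fingers and hook_rod below 0.05 N).
It fails at once if a bystander is moved (distance of any of honey, salt, canister from where it was at the start of the episode above 0.02 m).
It also fails if it takes over 72 s, if anything falls off the work surface, if the arm or the gripper's body presses on something with over 40 N, if the wrist force passes 120 N, or if a joint passes its speed limit or range.

ROBOT

A 6-joint arm with a two-finger parallel gripper is mounted at the origin on a cart in front of the work surface, level with it; the furniture and walls round the work are solid. World frame = base frame: x ahead of the robot, y to its left, z up, the work surface at z = 0. Lengths are in m, angles in rad, forces in N, time in s.
With the tool pointing down it reaches from about 0.35 to 0.875 m from the base axis. Payload 4.2 kg.
Tool frame: the origin (TCP) lies at the very end of the fingers, on their centre line; the grasp point (between the pads) lies 19 mm behind it; z points along the fingers, y is the line along which they close (so a half turn about z gives the same grasp; the last joint's range is limited). The gripper opens to 85 mm and grips with 20 to 120 N. Pads are 22 mm wide; open, the fingers measure 114 mm over their backs; the gripper's body (76 mm by 85 mm) begins 54 mm behind the grasp point. The pads swing forward as they close: fully open they stand 13 mm farther back than shut.
Start: joints at [-0.981, 0.385, 0.008, 0, -1.194, -0.259], TCP at [0.203, -0.591, 0.231] pointing down, gripper open.
Joint ranges: [-3.14, 3.14], [-1.21, 2.06], [-1.07, 1.41], [-3.16, 2.05], [-2.99, -0.16], [-3.1, 3.1]. Speed limits (rad/s): [2.79, 2.79, 3.14, 3.14, 3.14, 3.14].

INTERFACE

Orientations are given as a unit quaternion [w, x, y, z].
In Python, from bench import r gives the robot as it stands.
- The arm moves only by the tool carry_out, never from a script. Its argument "targets" is a list of rows, each an object of numbers: "tx", "ty", "tz": the shift along the tool's x, y, z in m; "rx", "ry", "rz": the turn, a rotation vector about the tool's x, y, z in degrees; "hand": the opening, from 0 (shut) to 1 (fully open). In form: [{"tx": .., "ty": .., "tz": .., "rx": .., "ry": .., "rz": .., "hand": ..}, ...]. A call has 1 to 5 rows; each row is the pose to reach, as a shift and turn from the pose commanded when the call began, along the tool's axes at that moment; what a row does not reach only later rows make up. A row lasts 1/8 s, in which the tool goes at most 62.5 mm and 10.7 degrees, less where a joint would pass 70% of its speed; a pose out of reach is approached as far as the arm can. A call with a gripper value outside its range is refused whole. The fingers move at their own pace and stop on an object; "squeeze" is the grip in N (left out, the last holds). Time passes only in rows, so rows that repeat a pose let the fingers close. It gives the time, the measured TCP pose, the force, the opening and the grip force at its end, in the units of the state.
- r.observe(): the state, without advancing time (a new reading comes with each control period).
- r.camera(name): name is "scene" or "top"; returns the picture (480x640x3 uint8, blue, green, red); there is no depth.
- r.camera_params(name): a dict with "fx", "fy", "cx", "cy" (pixels), "extrinsics" (4x4, takes a point from camera to world coordinates). Camera axes: x right, y down, z forward; pixel columns grow to the right and rows downward; lengths in m; the calibration is good to about 2 mm. A picture is of the moment at which its call begins. camera_params takes no time and is no camera call.
- r.finish_job(): hands the job in; it is judged then, once.
The state is a dict: "clock": time; "qpos": joint angles; "dq": joint speeds; "effort": joint torques, N m; "ee_pos": TCP position; "tcp_rot": TCP orientation; "wrist_force": force on the tool from outside, world axes, zero at the start; "wrist_torque": the same for the moment, N m; "gripper_width": finger opening in m; "grasp_force": force on a finger pad.
Only numpy, scipy, OpenCV 4.12 (cv2) and the standard library are available. Lean on these libraries where they do the work, as an engineer would, in place of code of your own. Each camera call takes 0.05 s, during which the arm holds its last target. There are 200 camera calls.

## Working session

There is one attempt and no reset: what is moved stays moved. The work goes in short steps, Python scripts to look and compute and a tool call to move; the robot and the scene stay as the last step left them, time stands still between calls to the robot, and variables do not carry over. Pictures are saved under pics/ and viewed, at most 10 in all, crops included, and the job is handed in when it is done.

Besides the shell and the picture viewer there is one more tool, called as name(argument=value, ...), one argument or row to a line, values as JSON. carry_out: Moves the arm, as the interface text tells. Its arguments: {"type":"object","properties":{"targets":{"type":"array"},"squeeze":{"type":"number"}},"required":["targets"]}

```bash
mkdir -p pics; python3 - <<'E'
from bench import r
import cv2,numpy as np
print(r.observe())
for n in("scene","top"):
    cv2.imwrite(f"pics/{n}0.png",r.camera(n)); p=r.camera_params(n); print(n,p["fx"],p["fy"],p["cx"],p["cy"]); print(np.round(p["extrinsics"],4).tolist())
E
```

```text
{'clock': 0.0, 'qpos': array([-9.81396254e-01,  3.85562924e-01,  6.61807825e-03, -5.12407474e-04,
       -1.19398003e+00, -2.58593142e-01]), 'dq': array([ 1.31415501e-03,  7.31136600e-05,  3.62090852e-04,  4.35010626e-04,
       -1.80894379e-03,  8.20117770e-05]), 'effort': array([-2.62035755e-04, -3.92285550e+01,  1.88397181e+01,  4.18632209e+00,
       -4.65781748e-03,  4.70092552e-07]), 'ee_pos': array([ 0.20283204, -0.59055476,  0.23021271]), 'tcp_rot': array([-2.20806928e-04, -1.64556968e-01,  9.86366978e-01,  1.06800257e-03]), 'wrist_force': array([ 0.76412421, -0.32456076,  0.1196356 ]), 'wrist_torque': array([-0.03470955, -0.00812964, -0.03300884]), 'grasp_force': 0.0, 'gripper_width': 0.08525469929463797}
scene 585.3398155852383 585.3398155852383 316.40431584522594 235.41914987112438
[[0.128, -0.6284, 0.7673, -0.5738], [-0.9918, -0.083, 0.0975, -0.1461], [0.0024, -0.7734, -0.6339, 1.0675], [0.0, 0.0, 0.0, 1.0]]
top 443.0299132574226 443.0299132574226 320.4684646553961 237.61980373175788
[[-0.0112, -0.994, 0.1089, 0.4485], [-0.9999, 0.0124, 0.0106, -0.0136], [-0.0119, -0.1088, -0.994, 1.3], [0.0, 0.0, 0.0, 1.0]]
```

View pics/scene0.png

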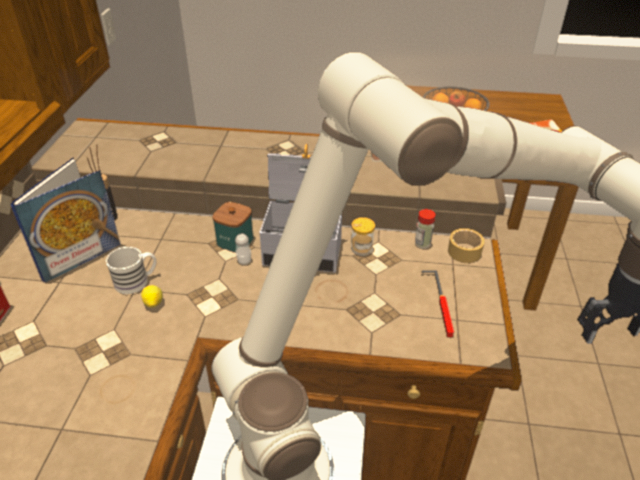

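View pics/top0.png

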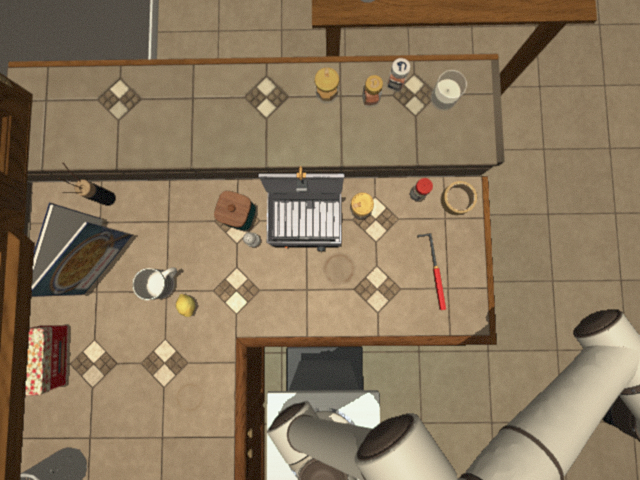

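The scene view shows the lid open with the ring hidden behind the arm near (305,150). In the top view the warmer spans about (268-342, 195-247), the ring is near (301,173), and the red rod runs from (442,309) to a hook at (420,235). I'll enlarge both.

```bash
python3 - <<'E'
import cv2
a=cv2.imread("pics/top0.png")[162:262,210:360]; b=cv2.imread("pics/top0.png")[220:320,400:460]
cv2.imwrite("pics/c1.png",cv2.resize(a,None,fx=5.2,fy=5.2,interpolation=cv2.INTER_CUBIC))
cv2.imwrite("pics/c2.png",cv2.resize(b,None,fx=6,fy=6,interpolation=cv2.INTER_CUBIC))
s=cv2.imread("pics/scene0.png")[135:285,205:395]
cv2.imwrite("pics/c3.png",cv2.resize(s,None,fx=4,fy=4,interpolation=cv2.INTER_CUBIC))
E
```

```text
(no output)
```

View pics/c1.png

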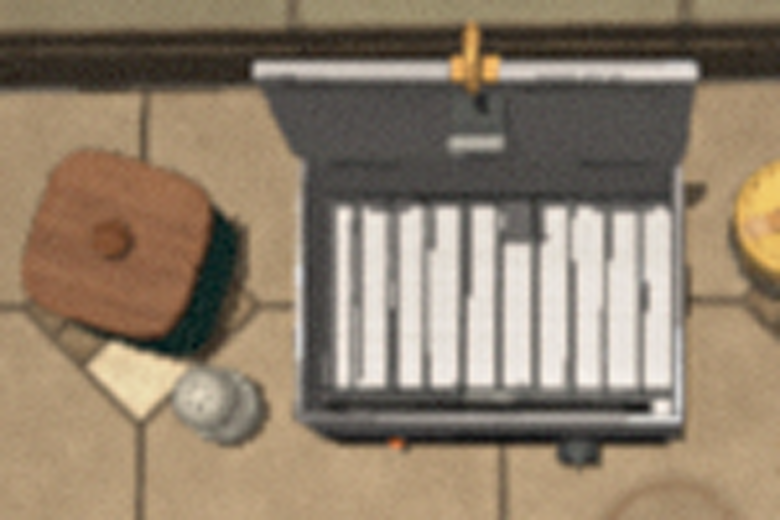

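View pics/c2.png

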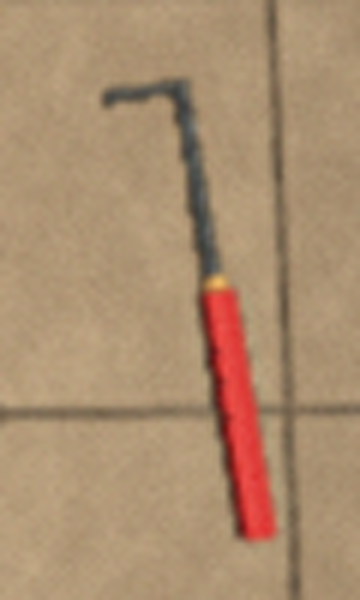

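View pics/c3.png

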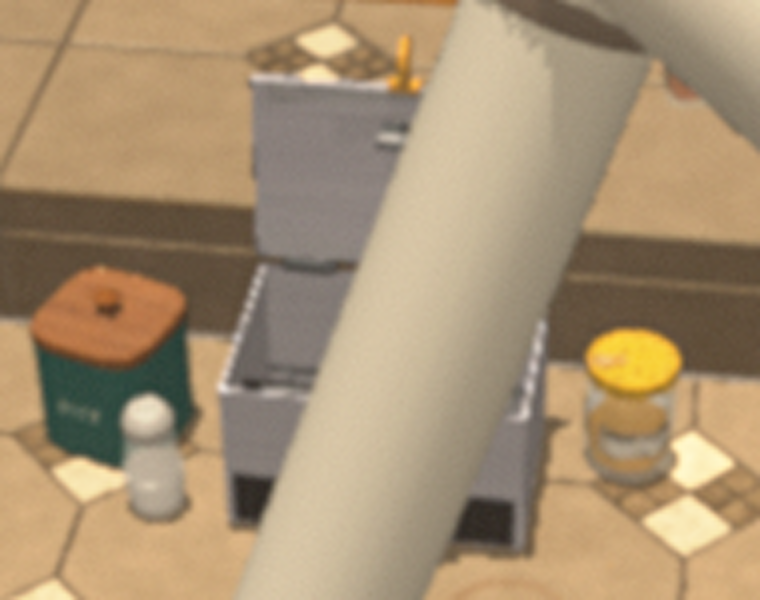

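Crop c1 shows the front rim corners at (298,418) and (683,428), the lid's free edge from (255,70) to (697,72), and the ring near (472,50). In c2 the bend is at (183,85), the hook tip at (105,98), and the handle ends at (220,285) and (258,537). In c3 the ring is at about (403,62) and the lid's left corner at (253,78).

```bash
cat > h.py <<'E'
from bench import r
import numpy as np, cv2
from scipy.optimize import least_squares
from scipy.spatial.transform import Rotation as R
C={n:r.camera_params(n) for n in("scene","top")}
def proj(n,P):
    c=C[n];E=np.linalg.inv(c["extrinsics"]);p=E[:3,:3]@np.asarray(P)+E[:3,3]
    return np.array([c["fx"]*p[0]/p[2]+c["cx"],c["fy"]*p[1]/p[2]+c["cy"]])
def crop(u0,v0,f,x,y): return np.array([u0+(x+.5)/f-.5,v0+(y+.5)/f-.5])
def T2(p,yaw,P): c,s=np.cos(yaw),np.sin(yaw);return np.array([p[0]+c*P[0]-s*P[1],p[1]+s*P[0]+c*P[1],P[2]])
def lidpt(th,x,y,z=0): # x<0 along lid
    return [0.068+x*np.cos(th)+z*np.sin(th), y, 0.124-x*np.sin(th)+z*np.cos(th)]
E
python3 - <<'E'
from h import *
t=lambda x,y:crop(210,162,5.2,x,y); s=lambda x,y:crop(205,135,4,x,y); k=lambda x,y:crop(400,220,6,x,y)
obs=[("top",t(298,418),lambda h:[-.07,.1,.12]),("top",t(683,428),lambda h:[-.07,-.1,.12]),
("top",t(255,70),lambda h:lidpt(h,-.142,.102)),("top",t(697,72),lambda h:lidpt(h,-.142,-.102)),
("top",t(472,50),lambda h:lidpt(h,-.16,0)),
("scene",s(403,62),lambda h:lidpt(h,-.16,0)),("scene",s(253,78),lambda h:lidpt(h,-.142,.102)),
("scene",s(222,385),lambda h:[-.07,.1,.12]),("scene",s(232,522),lambda h:[-.07,.1,0]),("scene",s(527,550),lambda h:[-.07,-.1,0])]
f=lambda q:np.concatenate([proj(n,T2(q,q[2],P(q[3])))-u for n,u,P in obs])
o=least_squares(f,[.55,.05,0,1.6],loss="soft_l1");print("warmer",o.x.round(4));print(f(o.x).reshape(-1,2).round(1).tolist())
q=o.x;print("eye",T2(q,q[2],lidpt(q[3],-.16,0)),"eye shut",T2(q,q[2],lidpt(0,-.16,0)))
ob=[("top",k(183,85),[.16,0,.011]),("top",k(105,98),[.16,.036,.011]),("top",k(220,287),[.06,0,.022]),("top",k(258,537),[-.06,0,.020]),
("scene",[450,333],[-.06,0,.02]),("scene",[443,297],[.06,0,.022]),("scene",[436,271],[.16,0,.011]),("scene",[422,272],[.16,.036,.011])]
g=lambda q:np.concatenate([proj(n,T2(q,q[2],P))-u for n,u,P in ob])
o=least_squares(g,[.35,-.25,.1],loss="soft_l1");q=o.x;print("rod",q.round(4));print(g(q).reshape(-1,2).round(1).tolist())
G=T2(q,q[2],[.04,0,.011]);print("grip",G)
S=r.observe();w=S["tcp_rot"];Rt=R.from_quat(w[[1,2,3,0]]);print(Rt.as_matrix().round(3).tolist())
c,s_=np.cos(q[2]),np.sin(q[2])
# goal: tool z down, tool x along -rod x (tool y = rod y)
Rg=R.from_matrix(np.array([[-c,-s_,0],[-s_,c,0],[0,0,-1]]).T)
# columns check
M=np.array([[-c,-s_,0],[-s_,c,0],[0,0,-1]]);M=np.column_stack([[-c,-s_,0],[-s_,c,0],[0,0,-1]])
print("det",np.linalg.det(M));
print("turn deg",np.degrees((Rt.inv()*R.from_matrix(M)).as_rotvec()))
for z in(.12,.003):print("shift",z,Rt.inv().apply(np.array([G[0],G[1],z])-S["ee_pos"]).round(4))
E
```

```text
warmer [ 0.6376  0.0439 -0.0148  1.6222]
[[-0.8, -0.4], [-0.2, -2.2], [-0.5, -0.1], [-0.1, -0.5], [-0.0, 1.4], [1.5, 0.1], [0.3, -0.7], [0.1, 0.8], [0.1, 1.1], [-0.1, 1.4]]
eye [0.71378248 0.0427755  0.28378868] eye shut [0.54558038 0.04526905 0.124     ]
rod [ 0.4376 -0.3371  0.1203]
[[-0.8, 0.2], [0.0, -0.3], [-0.5, 0.4], [-0.3, 0.6], [0.8, -0.3], [-0.2, -1.4], [0.3, 0.6], [0.7, -0.5]]
grip [ 0.47728166 -0.33225799  0.011     ]
[[-0.946, -0.325, -0.001], [-0.325, 0.946, 0.002], [0.0, 0.002, -1.0]]
det 0.9999999999999999
turn deg [ 0.11065465 -0.01693723 12.04836897]
shift 0.12 [-0.3435  0.1551  0.1106]
shift 0.003 [-0.3435  0.1549  0.2276]
```

carry_out(
  targets=[
    {"tx": -0.05,"ty": 0.022,"tz": 0.016,"rz": 3,"hand": 0.6},
    {"tx": -0.1,"ty": 0.044,"tz": 0.032,"rz": 6,"hand": 0.6},
    {"tx": -0.15,"ty": 0.067,"tz": 0.048,"rz": 9,"hand": 0.6},
    {"tx": -0.2,"ty": 0.09,"tz": 0.064,"rz": 12,"hand": 0.6},
    {"tx": -0.25,"ty": 0.113,"tz": 0.08,"rz": 12,"hand": 0.6},
  ],
  squeeze=120,
)

```text
$.targets[0]: bad value
```

```bash
cat >> h.py <<'E'
def goto(P,yaw,pitch=0):
    """shift/turn (tool axes) to TCP at P, rod +x at yaw, tool down"""
    S=r.observe();Rt=R.from_quat(S["tcp_rot"][[1,2,3,0]]);c,s=np.cos(yaw),np.sin(yaw)
    M=R.from_matrix(np.column_stack([[-c,-s,0],[-s,c,0],[0,0,-1]]))
    print("t",S["clock"].__round__(2),"at",S["ee_pos"].round(4),"F",S["wrist_force"].round(2),"w",round(S["gripper_width"],4),"shift",(Rt.inv().apply(np.array(P)-S["ee_pos"])*1000).round(1),"turn",(Rt.inv()*M).as_rotvec(degrees=True).round(2))
E
python3 -c "
from h import *
goto([.4773,-.3323,.08],.1203);goto([.4773,-.3323,.003],.1203)"
```

```text
t 0.1 at [ 0.2028 -0.5906  0.2303] F [0.26 0.97 0.03] w 0.0853 shift [-343.5  155.   150.6] turn [ 0.11 -0.02 12.05]
t 0.1 at [ 0.2028 -0.5906  0.2303] F [0.26 0.97 0.03] w 0.0853 shift [-343.5  154.8  227.6] turn [ 0.11 -0.02 12.05]
```

carry_out(
  targets=[
    {"tx": -0.05,"ty": 0.022,"tz": 0.016,"rx": 0,"ry": 0,"rz": 3,"hand": 0.6},
    {"tx": -0.1,"ty": 0.044,"tz": 0.032,"rx": 0,"ry": 0,"rz": 6,"hand": 0.6},
    {"tx": -0.15,"ty": 0.067,"tz": 0.048,"rx": 0,"ry": 0,"rz": 9,"hand": 0.6},
    {"tx": -0.2,"ty": 0.09,"tz": 0.064,"rx": 0,"ry": 0,"rz": 12,"hand": 0.6},
    {"tx": -0.25,"ty": 0.113,"tz": 0.08,"rx": 0,"ry": 0,"rz": 12,"hand": 0.6},
  ],
  squeeze=120,
)

```text
clock: 0.72
ee_pos: [0.4037, -0.4015, 0.1505]
tcp_rot: [-0.0, -0.06, 0.998, 0.0]
wrist_force: [0.6, -0.6, 0.1]
gripper_width: 0.0513
grasp_force: 0.0
```

```bash
python3 -c "
from h import *
goto([.4773,-.3323,.08],.1203)"
```

```text
t 0.72 at [ 0.4037 -0.4015  0.1505] F [ 0.6  -0.62  0.07] w 0.0513 shift [-81.5  59.8  70.5] turn [ 0.02 -0.02  0.04]
```

carry_out(
  targets=[
    {"tx": -0.041,"ty": 0.03,"tz": 0.03,"rx": 0,"ry": 0,"rz": 0,"hand": 0.6},
    {"tx": -0.0815,"ty": 0.06,"tz": 0.06,"rx": 0,"ry": 0,"rz": 0,"hand": 0.6},
    {"tx": -0.0815,"ty": 0.06,"tz": 0.1,"rx": 0,"ry": 0,"rz": 0,"hand": 0.6},
    {"tx": -0.0815,"ty": 0.06,"tz": 0.13,"rx": 0,"ry": 0,"rz": 0,"hand": 0.6},
    {"tx": -0.0815,"ty": 0.06,"tz": 0.146,"rx": 0,"ry": 0,"rz": 0,"hand": 0.6},
  ],
)

```text
clock: 1.35
ee_pos: [0.4754, -0.333, 0.0033]
tcp_rot: [-0.002, -0.061, 0.998, 0.001]
wrist_force: [0.3, -0.4, 0.2]
gripper_width: 0.051
grasp_force: 0.0
```

```bash
python3 -c "
from h import *
goto([.4773,-.3323,.003],.1203)
cv2.imwrite('pics/g.png',cv2.resize(r.camera('scene')[230:360,370:500],None,fx=4,fy=4))"
```

```text
t 1.35 at [ 0.4754 -0.333   0.0033] F [ 0.29 -0.36  0.17] w 0.051 shift [-2.   0.4  0.2] turn [ 0.09 -0.17  0.07]
```

View pics/g.png

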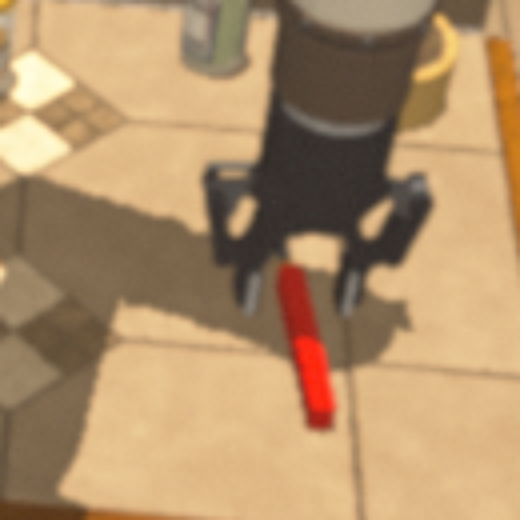

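The fingers straddle the handle (red at about (300,330), pads at (245,295) and (350,295)). Next: close.

carry_out(
  targets=[
    {"tx": 0,"ty": 0,"tz": 0,"rx": 0,"ry": 0,"rz": 0,"hand": 0.2},
    {"tx": 0,"ty": 0,"tz": 0,"rx": 0,"ry": 0,"rz": 0,"hand": 0},
    {"tx": 0,"ty": 0,"tz": 0,"rx": 0,"ry": 0,"rz": 0,"hand": 0},
    {"tx": 0,"ty": 0,"tz": 0,"rx": 0,"ry": 0,"rz": 0,"hand": 0},
    {"tx": 0,"ty": 0,"tz": 0,"rx": 0,"ry": 0,"rz": 0,"hand": 0},
  ],
  squeeze=120,
)

```text
clock: 2.02
ee_pos: [0.4774, -0.3342, 0.0071]
tcp_rot: [0.001, -0.061, 0.998, -0.001]
wrist_force: [-1.3, 0.7, 6.2]
gripper_width: 0.0128
grasp_force: 119.4
```

```bash
python3 -c "
from h import *
goto([.4773,-.3323,.1],.1203); print(r.observe()['grasp_force'])"
```

```text
t 2.02 at [ 0.4774 -0.3342  0.0071] F [-1.27  0.69  6.24] w 0.0128 shift [ -0.3   1.7 -92.9] turn [-0.1   0.15  0.08]
119.44285154342651
```

carry_out(
  targets=[
    {"tx": 0,"ty": 0,"tz": -0.03,"rx": 0,"ry": 0,"rz": 0,"hand": 0},
    {"tx": 0,"ty": 0,"tz": -0.08,"rx": 0,"ry": 0,"rz": 0,"hand": 0},
    {"tx": 0,"ty": 0,"tz": -0.13,"rx": 0,"ry": 0,"rz": 0,"hand": 0},
    {"tx": 0,"ty": 0,"tz": -0.18,"rx": 0,"ry": 0,"rz": 0,"hand": 0},
    {"tx": 0,"ty": 0,"tz": -0.18,"rx": 0,"ry": 0,"rz": 0,"hand": 0},
  ],
)

```text
clock: 2.65
ee_pos: [0.4787, -0.3347, 0.1906]
tcp_rot: [0.005, -0.061, 0.998, -0.003]
wrist_force: [0.4, -0.3, -1.5]
gripper_width: 0.0127
grasp_force: 118.7
```

```bash
cat >> h.py <<'E'
W=np.array([.6376,.0439]);YW=-.0148
HK=np.array([.12,.018,.004])   # TCP -> hook middle, rod axes
def tcp_for(hook,yaw=YW): return np.asarray(hook)-R.from_euler("z",yaw).apply(HK)
def hook_now():
    S=r.observe();Rt=R.from_quat(S["tcp_rot"][[1,2,3,0]]);return S["ee_pos"]+Rt.apply(HK*[-1,1,-1])
def eye(th): return T2(W,YW,lidpt(th,-.16,0))
E
python3 -c "
from h import *
e=eye(1.6222);print(e)
goto(tcp_for(e-np.array([0,.06,0])),YW)
"
```

```text
[0.71381262 0.04277197 0.28378866]
t 2.65 at [ 0.4787 -0.3347  0.1906] F [ 0.35 -0.33 -1.45] w 0.0127 shift [-151.5  284.6  -89.3] turn [-0.29  0.57  7.83]
```

carry_out(
  targets=[
    {"tx": -0.015,"ty": 0.025,"tz": -0.04,"rx": 0,"ry": 0,"rz": 2,"hand": 0},
    {"tx": -0.04,"ty": 0.065,"tz": -0.08,"rx": 0,"ry": 0,"rz": 4,"hand": 0},
    {"tx": -0.065,"ty": 0.11,"tz": -0.09,"rx": 0,"ry": 0,"rz": 6,"hand": 0},
    {"tx": -0.09,"ty": 0.155,"tz": -0.09,"rx": 0,"ry": 0,"rz": 7.8,"hand": 0},
    {"tx": -0.11,"ty": 0.2,"tz": -0.09,"rx": 0,"ry": 0,"rz": 7.8,"hand": 0},
  ],
)

```text
clock: 3.28
ee_pos: [0.5612, -0.12, 0.2741]
tcp_rot: [-0.001, 0.008, 1.0, 0.0]
wrist_force: [0.9, -1.2, -1.4]
gripper_width: 0.0125
grasp_force: 118.6
```

```bash
python3 -c "
from h import *
e=eye(1.6222)
goto(tcp_for(e-np.array([0,.06,0])),YW)
"
```

```text
t 3.27 at [ 0.5612 -0.12    0.2741] F [ 0.86 -1.24 -1.4 ] w 0.0125 shift [-31.   87.   -5.7] turn [ 0.04 -0.09 -0.03]
```

carry_out(
  targets=[
    {"tx": -0.015,"ty": 0.035,"tz": -0.006,"rx": 0,"ry": 0,"rz": 0,"hand": 0},
    {"tx": -0.031,"ty": 0.07,"tz": -0.006,"rx": 0,"ry": 0,"rz": 0,"hand": 0},
    {"tx": -0.031,"ty": 0.087,"tz": -0.006,"rx": 0,"ry": 0,"rz": 0,"hand": 0},
    {"tx": -0.031,"ty": 0.087,"tz": -0.006,"rx": 0,"ry": 0,"rz": 0,"hand": 0},
    {"tx": -0.031,"ty": 0.087,"tz": -0.006,"rx": 0,"ry": 0,"rz": 0,"hand": 0},
  ],
)

```text
clock: 3.9
ee_pos: [0.593, -0.036, 0.281]
tcp_rot: [-0.0, 0.008, 1.0, -0.0]
wrist_force: [-0.3, 0.2, -1.3]
gripper_width: 0.0132
grasp_force: 118.6
```

```bash
python3 -c "
from h import *
e=eye(1.6222)
goto(tcp_for(e-np.array([0,.06,0])),YW);h=hook_now();print(h,proj('top',h),proj('scene',h),proj('top',e),proj('scene',e))
a=cv2.resize(r.camera('top')[150:200,280:345],None,fx=8,fy=8,interpolation=2)
b=cv2.resize(r.camera('scene')[125:195,270:360],None,fx=5.78,fy=5.715,interpolation=2)
im=np.zeros((410,1040,3),np.uint8);im=np.vstack([cv2.copyMakeBorder(x,0,0,0,520-x.shape[1],0) if x.shape[1]<520 else x[:,:520] for x in (a[:300],b[:300])]);cv2.imwrite('pics/p1.png',im);print(im.shape)
"
```

```text
t 3.9 at [ 0.593 -0.036  0.281] F [-0.33  0.2  -1.31] w 0.0132 shift [-0.5  2.6  1.2] turn [-0.01 -0.05 -0.04]
[ 0.71330011 -0.01988323  0.2849241 ] [327.05855829 172.363501  ] [331.14302803 151.64233545] [300.3527942 172.6464675] [306.89930623 150.2365495 ]
(600, 520, 3)
```

View pics/p1.png

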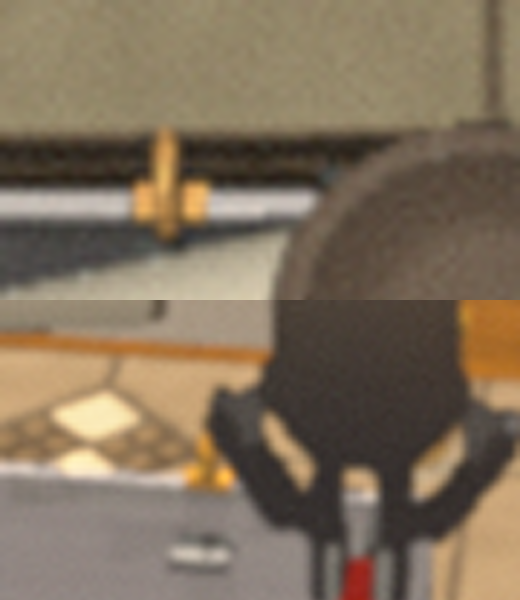

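In the top crop (upper half) the ring is edge-on at about (168,184), which is pixel (301,173), matching the 300.4, 172.6 prediction. The hook's tip shows at (330,178), in line with the ring. I'll insert along +y.

carry_out(
  targets=[
    {"tx": -0.0005,"ty": 0.015,"tz": 0.001,"rx": 0,"ry": 0,"rz": 0,"hand": 0},
    {"tx": -0.0005,"ty": 0.03,"tz": 0.001,"rx": 0,"ry": 0,"rz": 0,"hand": 0},
    {"tx": -0.0005,"ty": 0.04,"tz": 0.001,"rx": 0,"ry": 0,"rz": 0,"hand": 0},
    {"tx": -0.0005,"ty": 0.05,"tz": 0.001,"rx": 0,"ry": 0,"rz": 0,"hand": 0},
  ],
)

```text
clock: 4.5
ee_pos: [0.5949, 0.0158, 0.2804]
tcp_rot: [0.0, 0.007, 1.0, 0.0]
wrist_force: [0.5, 0.3, -0.1]
gripper_width: 0.0128
grasp_force: 118.6
```

```bash
python3 -c "
from h import *
e=eye(1.6222)
goto(tcp_for(e),YW);h=hook_now();print(h,e)
cv2.imwrite('pics/p2.png',cv2.resize(r.camera('top')[155:195,275:335],None,fx=10,fy=10,interpolation=2))
"
```

```text
t 4.5 at [0.5949 0.0158 0.2804] F [ 0.46  0.32 -0.08] w 0.0128 shift [ 1.5 10.7  0.6] turn [0.   0.01 0.04]
[0.71514424 0.0321246  0.28436905] [0.71381262 0.04277197 0.28378866]
```

View pics/p2.png

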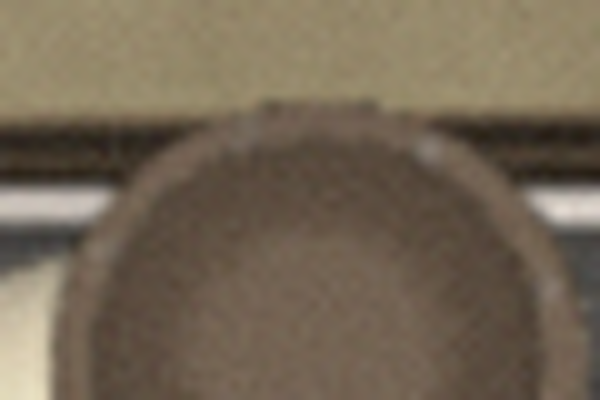

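The wrist hides the ring in this view, and forces stay low. I'll finish the insertion.

carry_out(
  targets=[
    {"tx": 0.001,"ty": 0.006,"tz": 0.0005,"rx": 0,"ry": 0,"rz": 0,"hand": 0},
    {"tx": 0.001,"ty": 0.012,"tz": 0.0005,"rx": 0,"ry": 0,"rz": 0,"hand": 0},
    {"tx": 0.001,"ty": 0.012,"tz": 0.0005,"rx": 0,"ry": 0,"rz": 0,"hand": 0},
    {"tx": 0.001,"ty": 0.012,"tz": 0.0005,"rx": 0,"ry": 0,"rz": 0,"hand": 0},
  ],
)

```text
clock: 5.05
ee_pos: [0.5941, 0.0266, 0.2798]
tcp_rot: [-0.0, 0.008, 1.0, -0.0]
wrist_force: [-0.3, -0.6, -0.8]
gripper_width: 0.0127
grasp_force: 118.6
```

```bash
python3 -c "
from h import *
e=eye(1.6222)
goto(tcp_for(e),YW);h=hook_now();print(h,e)
cv2.imwrite('pics/p3.png',cv2.resize(r.camera('scene')[130:190,270:350],None,fx=8,fy=8,interpolation=2))
"
```

```text
t 5.05 at [0.5941 0.0266 0.2798] F [-0.28 -0.62 -0.79] w 0.0127 shift [ 0.5 -0.1  0. ] turn [-0.   -0.   -0.01]
[0.71431511 0.04284164 0.28381469] [0.71381262 0.04277197 0.28378866]
```

View pics/p3.png

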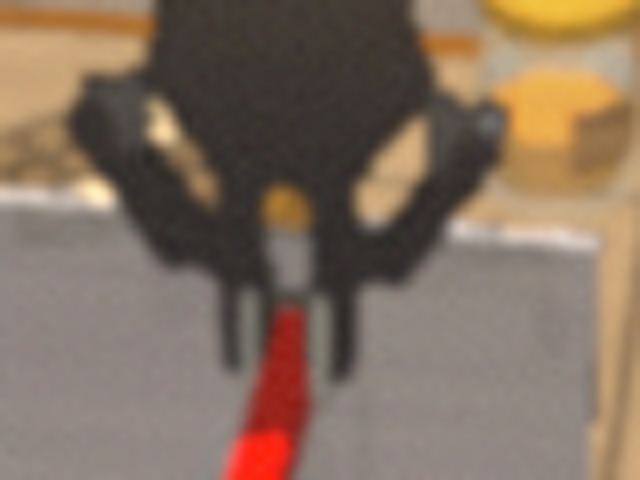

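The rod is aligned and the hook is within 1 mm of the predicted eye centre, with the ring seen between the fingers at (285,205). Next I'll swing the lid along its arc.

carry_out(
  targets=[
    {"tx": 0.006,"ty": 0,"tz": 0,"rx": 0,"ry": 0,"rz": 0,"hand": 0},
    {"tx": 0.012,"ty": 0,"tz": 0,"rx": 0,"ry": 0,"rz": 0,"hand": 0},
    {"tx": 0.018,"ty": 0,"tz": 0,"rx": 0,"ry": 0,"rz": 0,"hand": 0},
    {"tx": 0.0255,"ty": 0,"tz": 0.0005,"rx": 0,"ry": 0,"rz": 0,"hand": 0},
    {"tx": 0.0338,"ty": 0,"tz": 0.002,"rx": 0,"ry": 0,"rz": 0,"hand": 0},
  ],
)

```text
clock: 5.72
ee_pos: [0.5599, 0.0272, 0.2779]
tcp_rot: [0.0, 0.007, 1.0, 0.0]
wrist_force: [1.3, -0.4, -1.1]
gripper_width: 0.0128
grasp_force: 118.6
```

```bash
python3 -c "
from h import *
h=hook_now();print(h);goto(tcp_for(eye(1.41)),YW)
a=1.41
for t in np.arange(1.34,0.2,-.07):
  print(round(t,2),(160*np.array([np.cos(t)-np.cos(a),np.sin(a)-np.sin(t)])).round(1))
im=r.camera('scene');print(proj('scene',eye(1.41)))
cv2.imwrite('pics/p4.png',cv2.resize(im[120:270,230:380],None,fx=4,fy=4,interpolation=2))
"
```

```text
[0.6801049  0.04346364 0.28199027]
t 5.72 at [0.5599 0.0272 0.2779] F [ 1.28 -0.38 -1.07] w 0.0128 shift [ 0.1 -0.2 -0. ] turn [ 0.    0.03 -0.  ]
1.34 [11.   2.2]
1.27 [21.8  5.1]
1.2 [32.4  8.8]
1.13 [42.6 13.2]
1.06 [52.6 18.4]
0.99 [62.2 24.2]
0.92 [71.3 30.6]
0.85 [80.  37.7]
0.78 [88.1 45.4]
0.71 [95.7 53.6]
0.64 [102.7  62.4]
0.57 [109.1  71.6]
0.5 [114.8  81.2]
0.43 [119.8  91.2]
0.36 [124.1 101.6]
0.29 [127.7 112.2]
0.22 [130.5 123. ]
[304.82738056 157.78051478]
```

View pics/p4.png

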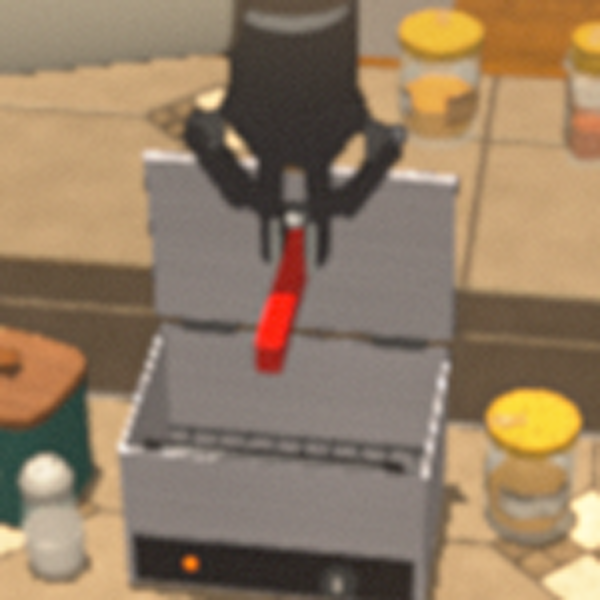

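Picture p4 shows the lid's left corner at (147,155), full pixel (267,159), lower than the earlier (268,154.6). I'll check which angle that implies.

```bash
python3 -c "
from h import *
for t in (1.62,1.55,1.5,1.45,1.4): print(t,proj('scene',T2(W,YW,lidpt(t,-.142,.102))),proj('scene',T2(W,YW,lidpt(t,-.142,-.102))))
"
```

```text
1.62 [268.19167789 153.45690272] [346.13956864 159.57963752]
1.55 [267.40018119 155.40344615] [345.73775922 161.58662023]
1.5 [266.83882669 156.94630511] [345.44278916 163.17415719]
1.45 [266.28274386 158.61255391] [345.14210055 164.88621396]
1.4 [265.7336592  160.39840265] [344.83654324 166.71887942]
```

The lid is at about 1.47 rad and following the hook. I'll continue along the arc.

carry_out(
  targets=[
    {"tx": 0.011,"ty": 0,"tz": 0.0022,"rx": 0,"ry": 0,"rz": 0,"hand": 0},
    {"tx": 0.0218,"ty": 0,"tz": 0.0051,"rx": 0,"ry": 0,"rz": 0,"hand": 0},
    {"tx": 0.0324,"ty": 0,"tz": 0.0088,"rx": 0,"ry": 0,"rz": 0,"hand": 0},
    {"tx": 0.0426,"ty": 0,"tz": 0.0132,"rx": 0,"ry": 0,"rz": 0,"hand": 0},
    {"tx": 0.0526,"ty": 0,"tz": 0.0184,"rx": 0,"ry": 0,"rz": 0,"hand": 0},
  ],
)

```text
clock: 6.4
ee_pos: [0.507, 0.0281, 0.2592]
tcp_rot: [0.0, 0.007, 1.0, 0.0]
wrist_force: [0.4, 0.6, -0.0]
gripper_width: 0.0127
grasp_force: 118.7
```

carry_out(
  targets=[
    {"tx": 0.0096,"ty": 0,"tz": 0.0058,"rx": 0,"ry": 0,"rz": 0,"hand": 0},
    {"tx": 0.0187,"ty": 0,"tz": 0.0122,"rx": 0,"ry": 0,"rz": 0,"hand": 0},
    {"tx": 0.0274,"ty": 0,"tz": 0.0193,"rx": 0,"ry": 0,"rz": 0,"hand": 0},
    {"tx": 0.0355,"ty": 0,"tz": 0.027,"rx": 0,"ry": 0,"rz": 0,"hand": 0},
    {"tx": 0.0431,"ty": 0,"tz": 0.0352,"rx": 0,"ry": 0,"rz": 0,"hand": 0},
  ],
)

```text
clock: 7.02
ee_pos: [0.4639, 0.0287, 0.2236]
tcp_rot: [-0.0, 0.007, 1.0, -0.0]
wrist_force: [0.2, -0.5, 1.5]
gripper_width: 0.0125
grasp_force: 118.7
```

```bash
python3 -c "
from h import *
print(hook_now());goto(tcp_for(eye(.71)),YW)
"
```

```text
[0.5841906  0.04489112 0.22757879]
t 7.03 at [0.4639 0.0287 0.2236] F [ 0.18 -0.51  1.51] w 0.0125 shift [-0.1 -0.2 -0.7] turn [-0.   -0.02 -0.  ]
```

carry_out(
  targets=[
    {"tx": 0.007,"ty": 0,"tz": 0.0088,"rx": 0,"ry": 0,"rz": 0,"hand": 0},
    {"tx": 0.0134,"ty": 0,"tz": 0.018,"rx": 0,"ry": 0,"rz": 0,"hand": 0},
    {"tx": 0.0191,"ty": 0,"tz": 0.0276,"rx": 0,"ry": 0,"rz": 0,"hand": 0},
    {"tx": 0.0241,"ty": 0,"tz": 0.0376,"rx": 0,"ry": 0,"rz": 0,"hand": 0},
    {"tx": 0.0284,"ty": 0,"tz": 0.048,"rx": 0,"ry": 0,"rz": 0,"hand": 0},
  ],
)

```text
clock: 7.65
ee_pos: [0.4358, 0.0291, 0.1755]
tcp_rot: [-0.0, 0.007, 1.0, -0.0]
wrist_force: [-0.5, -0.4, 0.3]
gripper_width: 0.0127
grasp_force: 118.7
```

```bash
python3 -c "
from h import *
print(hook_now());goto(tcp_for(eye(.36)),YW)
im=r.camera('scene');cv2.imwrite('pics/p5.png',im)
for t in (.5,.45,.4,.35,.3): print(t,proj('scene',T2(W,YW,lidpt(t,-.142,.102,.004))).round(1),proj('scene',T2(W,YW,lidpt(t,-.142,.06,.004))).round(1))
for u in (265,272,):
  print(u,im[185:235,u-2:u+3].mean((1,2)).round(0).astype(int).tolist())
"
```

```text
[0.5560857  0.04530178 0.17945456]
t 7.65 at [0.4358 0.0291 0.1755] F [-0.49 -0.39  0.27] w 0.0127 shift [ 0.2 -0.2 -0.9] turn [-0.01 -0.01 -0.  ]
0.5 [259.  204.4] [275.4 205.9]
0.45 [258.8 207.2] [275.2 208.7]
0.4 [258.7 210. ] [275.1 211.5]
0.35 [258.6 212.7] [275.  214.2]
0.3 [258.6 215.4] [274.9 216.9]
265 [147, 122, 91, 79, 80, 80, 81, 81, 82, 81, 83, 94, 107, 99, 88, 94, 114, 139, 164, 186, 198, 208, 211, 210, 206, 198, 192, 183, 160, 121, 96, 94, 101, 108, 112, 106, 97, 93, 95, 100, 107, 106, 106, 103, 95, 86, 109, 141, 143, 131]
272 [141, 124, 97, 83, 82, 84, 84, 82, 84, 82, 80, 81, 91, 109, 153, 204, 219, 217, 216, 216, 214, 210, 207, 203, 207, 212, 209, 196, 175, 139, 95, 69, 67, 72, 71, 67, 63, 57, 55, 57, 54, 48, 48, 50, 52, 59, 85, 128, 153, 140]
```

carry_out(
  targets=[
    {"tx": 0.0036,"ty": 0,"tz": 0.0106,"rx": 0,"ry": 0,"rz": 0,"hand": 0},
    {"tx": 0.0055,"ty": 0,"tz": 0.0175,"rx": 0,"ry": 0,"rz": 0,"hand": 0},
    {"tx": 0.0067,"ty": 0,"tz": 0.023,"rx": 0,"ry": 0,"rz": 0,"hand": 0},
    {"tx": 0.0077,"ty": 0,"tz": 0.0277,"rx": 0,"ry": 0,"rz": 0,"hand": 0},
    {"tx": 0.0077,"ty": 0,"tz": 0.0277,"rx": 0,"ry": 0,"rz": 0,"hand": 0},
  ],
)

```text
clock: 8.32
ee_pos: [0.4283, 0.0292, 0.1482]
tcp_rot: [-0.0, 0.007, 1.0, -0.0]
wrist_force: [-0.7, 0.5, -2.2]
gripper_width: 0.0125
grasp_force: 119.1
```

```bash
cat >> h.py <<'E'
def fz(n=8):
    F=[];T=[]
    for _ in range(n):
        r.camera('top');S=r.observe();F.append(S["wrist_force"]);T.append(S["wrist_torque"])
    h=hook_now();print("t",round(S["clock"],2),"F",np.mean(F,0).round(2),"sd",np.std(F,0).round(2),"T",np.mean(T,0).round(3),"hook",h.round(4),"tilt",(R.from_quat(S["tcp_rot"][[1,2,3,0]]).as_matrix()[:,2]).round(4))
E
python3 -c "
from h import *
fz();im=r.camera('scene')
for u in (265,272):
  print(u,im[205:235,u-2:u+3].mean((1,2)).round(0).astype(int).tolist())
for t in (.3,.25,.2,.15,.1,0): print(t,proj('scene',T2(W,YW,lidpt(t,-.142,.08,-.004))).round(1))
"
```

```text
t 8.72 F [-0.21 -0.24 -0.73] sd [0.53 0.35 0.55] T [ 0.016 -0.019  0.009] hook [0.5488 0.0455 0.1527] tilt [ 2.e-04  1.e-04 -1.e+00]
265 [141, 155, 170, 189, 204, 213, 217, 220, 221, 223, 223, 224, 226, 225, 219, 211, 188, 160, 133, 113, 106, 106, 104, 102, 95, 85, 83, 92, 101, 105]
272 [227, 225, 224, 224, 226, 224, 222, 221, 220, 216, 211, 210, 216, 221, 224, 225, 214, 184, 152, 125, 109, 91, 71, 67, 72, 73, 71, 66, 61, 57]
0.3 [267.1 219.2]
0.25 [267.1 221.7]
0.2 [267.1 224.2]
0.15 [267.1 226.6]
0.1 [267.2 229. ]
0 [267.5 233.4]
```

carry_out(
  targets=[
    {"tx": 0.0004,"ty": 0,"tz": 0.0025,"rx": 0,"ry": 0,"rz": 0,"hand": 0},
    {"tx": 0.0008,"ty": 0,"tz": 0.005,"rx": 0,"ry": 0,"rz": 0,"hand": 0},
    {"tx": 0.0012,"ty": 0,"tz": 0.0075,"rx": 0,"ry": 0,"rz": 0,"hand": 0},
    {"tx": 0.0015,"ty": 0,"tz": 0.01,"rx": 0,"ry": 0,"rz": 0,"hand": 0},
    {"tx": 0.0018,"ty": 0,"tz": 0.012,"rx": 0,"ry": 0,"rz": 0,"hand": 0},
  ],
)

```text
clock: 9.4
ee_pos: [0.4269, 0.0293, 0.1365]
tcp_rot: [0.0, 0.007, 1.0, 0.0]
wrist_force: [-1.3, 0.1, 1.8]
gripper_width: 0.0128
grasp_force: 119.4
```

```bash
cat >> h.py <<'E'
def lid():
    im=r.camera('scene');v=[]
    for u in (264,268,272,276):
        p=im[200:245,u-2:u+3].mean((1,2));k=[i for i in range(8,44) if p[i]<160 and p[i-1]>=160];v.append(200+k[0] if k else None)
    print("edge",v)
E
python3 -c "
from h import *
fz();lid()
"
```

```text
t 9.8 F [-0.59 -0.19  0.96] sd [0.44 0.4  0.37] T [ 0.021 -0.135 -0.008] hook [0.5471 0.0456 0.1407] tilt [ 5.e-04  2.e-04 -1.e+00]
edge [225, 226, 226, 213]
```

carry_out(
  targets=[
    {"tx": 0.0001,"ty": 0,"tz": 0.001,"rx": 0,"ry": 0,"rz": 0,"hand": 0},
    {"tx": 0.0002,"ty": 0,"tz": 0.002,"rx": 0,"ry": 0,"rz": 0,"hand": 0},
    {"tx": 0.0003,"ty": 0,"tz": 0.003,"rx": 0,"ry": 0,"rz": 0,"hand": 0},
    {"tx": 0.0004,"ty": 0,"tz": 0.004,"rx": 0,"ry": 0,"rz": 0,"hand": 0},
  ],
)

```text
clock: 10.35
ee_pos: [0.4267, 0.0294, 0.1328]
tcp_rot: [0.001, 0.007, 1.0, 0.0]
wrist_force: [-1.2, 0.6, 4.9]
gripper_width: 0.013
grasp_force: 119.8
```

```bash
python3 -c "
from h import *
fz();lid()
"
```

```text
t 10.75 F [-0.51  0.03  4.11] sd [0.52 0.56 0.49] T [ 0.039 -0.525 -0.03 ] hook [0.5469 0.0456 0.1368] tilt [ 9.e-04  3.e-04 -1.e+00]
edge [226, 226, 227, 214]
```

carry_out(
  targets=[
    {"tx": 0.0001,"ty": 0,"tz": 0.001,"rx": 0,"ry": 0,"rz": 0,"hand": 0},
    {"tx": 0.0002,"ty": 0,"tz": 0.002,"rx": 0,"ry": 0,"rz": 0,"hand": 0},
  ],
)

```text
clock: 11.05
ee_pos: [0.4264, 0.0294, 0.1304]
tcp_rot: [0.0, 0.007, 1.0, 0.0]
wrist_force: [1.1, -0.1, 3.5]
gripper_width: 0.0127
grasp_force: 119.7
```

```bash
python3 -c "
from h import *
fz();lid()
"
```

```text
t 11.45 F [0.87 0.3  2.4 ] sd [0.46 0.35 0.47] T [ 0.205 -0.624  0.027] hook [0.5462 0.0455 0.1343] tilt [-5.e-04 -1.e-04 -1.e+00]
edge [227, 227, 228, 214]
```

carry_out(
  targets=[
    {"tx": -0.0005,"ty": 0,"tz": 0.001,"rx": 0,"ry": 0,"rz": 0,"hand": 0},
    {"tx": -0.001,"ty": 0,"tz": 0.0015,"rx": 0,"ry": 0,"rz": 0,"hand": 0},
  ],
)

```text
clock: 11.75
ee_pos: [0.4261, 0.029, 0.1285]
tcp_rot: [-0.001, 0.007, 1.0, -0.0]
wrist_force: [-1.7, 1.4, 0.3]
gripper_width: 0.0131
grasp_force: 119.4
```

```bash
python3 -c "
from h import *
fz();lid()
"
```

```text
t 12.15 F [-2.07  0.8   0.81] sd [0.29 0.38 0.5 ] T [0.207 0.308 0.09 ] hook [0.5466 0.0451 0.1325] tilt [-1.7e-03 -6.0e-04 -1.0e+00]
edge [228, 228, 228, 216]
```

carry_out(
  targets=[
    {"tx": 0.0005,"ty": 0,"tz": 0.001,"rx": 0,"ry": 0,"rz": 0,"hand": 0},
    {"tx": 0.0005,"ty": 0,"tz": 0.002,"rx": 0,"ry": 0,"rz": 0,"hand": 0},
  ],
)

```text
clock: 12.45
ee_pos: [0.4266, 0.0292, 0.127]
tcp_rot: [0.0, 0.008, 1.0, -0.0]
wrist_force: [-1.8, -0.6, 0.6]
gripper_width: 0.013
grasp_force: 119.3
```

```bash
python3 -c "
from h import *
fz();lid()
im=r.camera('scene');cv2.imwrite('pics/p6.png',im)
for u in (260,264,268,272): print(u,im[215:240,u-1:u+2].mean((1,2)).round(0).astype(int).tolist())
"
```

```text
t 12.85 F [-0.77 -0.28  0.43] sd [0.45 0.3  0.31] T [-0.104  0.136 -0.032] hook [0.5469 0.0455 0.131 ] tilt [-1.e-04 -0.e+00 -1.e+00]
edge [229, 229, 229, 216]
260 [89, 98, 116, 139, 169, 189, 203, 212, 216, 223, 226, 222, 194, 156, 136, 136, 140, 143, 140, 142, 141, 142, 147, 146, 148]
264 [220, 224, 227, 228, 226, 226, 228, 230, 229, 223, 224, 223, 201, 159, 125, 103, 99, 115, 126, 132, 131, 129, 129, 128, 127]
268 [226, 225, 225, 225, 225, 226, 227, 230, 234, 233, 230, 225, 204, 160, 123, 79, 56, 88, 119, 119, 104, 95, 90, 83, 68]
272 [226, 225, 224, 225, 226, 224, 224, 228, 236, 241, 235, 229, 225, 195, 143, 97, 87, 112, 123, 107, 81, 71, 71, 74, 72]
```

carry_out(
  targets=[
    {"tx": 0.0,"ty": 0,"tz": 0.001,"rx": 0,"ry": 0,"rz": 0,"hand": 0},
    {"tx": 0.0,"ty": 0,"tz": 0.002,"rx": 0,"ry": 0,"rz": 0,"hand": 0},
    {"tx": 0.0,"ty": 0,"tz": 0.002,"rx": 0,"ry": 0,"rz": 0,"hand": 0},
  ],
)

```text
clock: 13.32
ee_pos: [0.4267, 0.0293, 0.1249]
tcp_rot: [0.0, 0.007, 1.0, 0.0]
wrist_force: [-0.2, -0.2, -0.8]
gripper_width: 0.013
grasp_force: 119.1
```

```bash
python3 -c "
from h import *
fz();lid()
im=r.camera('scene');cv2.imwrite('pics/p6.png',im)
for u in (264,268,272): print(u,im[215:240,u-1:u+2].mean((1,2)).round(0).astype(int).tolist())
"
```

```text
t 13.72 F [ 0.16 -0.04 -0.49] sd [0.53 0.63 0.73] T [ 0.008 -0.017 -0.011] hook [0.5469 0.0455 0.129 ] tilt [ 0.  0. -1.]
edge [229, 229, 230, 217]
264 [213, 220, 224, 227, 227, 227, 228, 228, 226, 227, 231, 232, 225, 193, 144, 112, 102, 113, 125, 131, 130, 130, 129, 130, 128]
268 [227, 225, 224, 225, 225, 226, 227, 227, 226, 227, 231, 235, 231, 202, 154, 114, 79, 86, 122, 129, 118, 101, 95, 91, 82]
272 [226, 226, 225, 225, 225, 226, 225, 226, 233, 237, 233, 233, 229, 207, 163, 127, 108, 114, 127, 123, 98, 73, 69, 73, 74]
```

carry_out(
  targets=[
    {"tx": 0.0,"ty": 0,"tz": 0.0015,"rx": 0,"ry": 0,"rz": 0,"hand": 0},
    {"tx": 0.0,"ty": 0,"tz": 0.003,"rx": 0,"ry": 0,"rz": 0,"hand": 0},
  ],
)

```text
clock: 14.08
ee_pos: [0.4266, 0.0293, 0.1219]
tcp_rot: [0.0, 0.007, 1.0, 0.0]
wrist_force: [0.1, 0.1, -1.6]
gripper_width: 0.0128
grasp_force: 119.2
```

```bash
python3 -c "
from h import *
fz();lid()
"
```

```text
t 14.47 F [-0.14  0.   -0.76] sd [0.6  0.51 1.23] T [ 0.004 -0.005 -0.018] hook [0.5469 0.0455 0.126 ] tilt [ 1.e-04  0.e+00 -1.e+00]
edge [230, 230, 231, 217]
```

carry_out(
  targets=[
    {"tx": 0.0,"ty": 0,"tz": 0.001,"rx": 0,"ry": 0,"rz": 0,"hand": 0},
    {"tx": 0.0,"ty": 0,"tz": 0.002,"rx": 0,"ry": 0,"rz": 0,"hand": 0},
  ],
)

```text
clock: 14.78
ee_pos: [0.4266, 0.0293, 0.12]
tcp_rot: [0.0, 0.007, 1.0, 0.0]
wrist_force: [-0.4, 0.4, -1.7]
gripper_width: 0.0129
grasp_force: 119.3
```

```bash
python3 -c "
from h import *
fz();lid()
"
```

```text
t 15.18 F [-0.29  0.03 -0.58] sd [0.62 0.6  0.88] T [ 0.009 -0.013 -0.013] hook [0.5468 0.0455 0.124 ] tilt [-0.  0. -1.]
edge [230, 231, 231, 217]
```

carry_out(
  targets=[
    {"tx": 0.0,"ty": 0,"tz": 0.001,"rx": 0,"ry": 0,"rz": 0,"hand": 0},
    {"tx": 0.0,"ty": 0,"tz": 0.002,"rx": 0,"ry": 0,"rz": 0,"hand": 0},
  ],
)

```text
clock: 15.48
ee_pos: [0.4266, 0.0293, 0.118]
tcp_rot: [0.0, 0.007, 1.0, 0.0]
wrist_force: [-0.7, -0.1, 1.0]
gripper_width: 0.0127
grasp_force: 119.4
```

```bash
python3 -c "
from h import *
fz();lid()
"
```

```text
t 15.88 F [-0.62  0.2   0.07] sd [0.57 0.52 0.39] T [0.035 0.011 0.01 ] hook [0.5469 0.0455 0.1221] tilt [ 1.e-04  0.e+00 -1.e+00]
edge [231, 231, 232, 218]
```

carry_out(
  targets=[
    {"tx": 0.0,"ty": 0,"tz": 0.001,"rx": 0,"ry": 0,"rz": 0,"hand": 0},
    {"tx": 0.0,"ty": 0,"tz": 0.0015,"rx": 0,"ry": 0,"rz": 0,"hand": 0},
  ],
)

```text
clock: 16.18
ee_pos: [0.4268, 0.0293, 0.1167]
tcp_rot: [0.0, 0.007, 1.0, 0.0]
wrist_force: [-2.1, 0.3, 3.5]
gripper_width: 0.0124
grasp_force: 119.7
```

```bash
python3 -c "
from h import *
fz();lid()
"
```

```text
t 16.57 F [-1.32 -0.26  2.67] sd [0.61 0.46 0.6 ] T [ 0.012 -0.026 -0.004] hook [0.547  0.0455 0.1207] tilt [ 4.e-04  1.e-04 -1.e+00]
edge [231, 231, 232, 218]
```

carry_out(
  targets=[
    {"tx": 0.0003,"ty": 0,"tz": 0.0006,"rx": 0,"ry": 0,"rz": 0,"hand": 0},
    {"tx": 0.0006,"ty": 0,"tz": 0.0012,"rx": 0,"ry": 0,"rz": 0,"hand": 0},
    {"tx": 0.0006,"ty": 0,"tz": 0.0012,"rx": 0,"ry": 0,"rz": 0,"hand": 0},
  ],
)

```text
clock: 17.0
ee_pos: [0.4266, 0.0295, 0.1156]
tcp_rot: [0.001, 0.007, 1.0, 0.0]
wrist_force: [-0.6, -0.5, 4.5]
gripper_width: 0.013
grasp_force: 119.9
```

```bash
python3 -c "
from h import *
fz(12);lid()
"
```

```text
t 17.6 F [ 0.57 -0.34  4.12] sd [0.92 0.46 0.55] T [-0.021 -0.766 -0.049] hook [0.5467 0.0457 0.1196] tilt [ 9.e-04  3.e-04 -1.e+00]
edge [231, 231, 232, 218]
```

carry_out(
  targets=[
    {"tx": 0.0,"ty": 0,"tz": 0.0005,"rx": 0,"ry": 0,"rz": 0,"hand": 0},
    {"tx": 0.0,"ty": 0,"tz": 0.001,"rx": 0,"ry": 0,"rz": 0,"hand": 0},
    {"tx": 0.0,"ty": 0,"tz": 0.001,"rx": 0,"ry": 0,"rz": 0,"hand": 0},
  ],
)

```text
clock: 18.02
ee_pos: [0.4263, 0.0294, 0.1145]
tcp_rot: [0.0, 0.007, 1.0, 0.0]
wrist_force: [0.9, -0.4, 6.7]
gripper_width: 0.0129
grasp_force: 120.2
```

```bash
python3 -c "
from h import *
fz(12);lid()
"
```

```text
t 18.62 F [ 0.23 -0.33  5.66] sd [0.39 0.57 0.51] T [ 0.092 -0.925 -0.037] hook [0.5466 0.0457 0.1187] tilt [ 1.e-03  3.e-04 -1.e+00]
edge [231, 231, 232, 218]
```

carry_out(
  targets=[
    {"tx": 0.0,"ty": 0,"tz": 0.0003,"rx": 0,"ry": 0,"rz": 0,"hand": 0},
    {"tx": 0.0,"ty": 0,"tz": 0.0003,"rx": 0,"ry": 0,"rz": 0,"hand": 0},
    {"tx": 0.0,"ty": 0,"tz": 0.0003,"rx": 0,"ry": 0,"rz": 0,"hand": 0},
    {"tx": 0.0,"ty": 0,"tz": 0.0003,"rx": 0,"ry": 0,"rz": 0,"hand": 0},
    {"tx": 0.0,"ty": 0,"tz": 0.0003,"rx": 0,"ry": 0,"rz": 0,"hand": 0},
  ],
)

```text
clock: 19.3
ee_pos: [0.4264, 0.0294, 0.1144]
tcp_rot: [0.001, 0.007, 1.0, 0.0]
wrist_force: [0.0, -0.6, 5.3]
gripper_width: 0.0129
grasp_force: 120.2
```

```bash
python3 -c "
from h import *
fz(16);lid()
"
```

```text
t 20.1 F [-0.   -0.27  6.05] sd [0.34 0.46 0.61] T [ 0.098 -0.91  -0.015] hook [0.5466 0.0457 0.1185] tilt [ 1.1e-03  3.0e-04 -1.0e+00]
edge [231, 231, 232, 218]
```

carry_out(
  targets=[
    {"tx": 0.0,"ty": 0,"tz": -0.002,"rx": 0,"ry": 0,"rz": 0,"hand": 0},
    {"tx": 0.0,"ty": 0,"tz": -0.005,"rx": 0,"ry": 0,"rz": 0,"hand": 0},
    {"tx": 0.0,"ty": 0,"tz": -0.0085,"rx": 0,"ry": 0,"rz": 0,"hand": 0},
    {"tx": 0.0,"ty": 0,"tz": -0.0085,"rx": 0,"ry": 0,"rz": 0,"hand": 0},
  ],
)

```text
clock: 20.65
ee_pos: [0.425, 0.0289, 0.122]
tcp_rot: [-0.001, 0.008, 1.0, -0.0]
wrist_force: [0.3, 0.3, -0.2]
gripper_width: 0.0127
grasp_force: 119.3
```

```bash
python3 -c "
from h import *
fz(8);lid()
"
```

```text
t 21.05 F [-0.36 -0.   -0.85] sd [0.44 0.49 0.21] T [-0.013 -0.01   0.018] hook [0.5462 0.0455 0.1264] tilt [-2.e-04 -1.e-04 -1.e+00]
edge [231, 231, 231, 218]
```

carry_out(
  targets=[
    {"tx": 0.0,"ty": -0.008,"tz": -0.001,"rx": 0,"ry": 0,"rz": 0,"hand": 0},
    {"tx": 0.0,"ty": -0.018,"tz": -0.001,"rx": 0,"ry": 0,"rz": 0,"hand": 0},
    {"tx": 0.0,"ty": -0.028,"tz": -0.001,"rx": 0,"ry": 0,"rz": 0,"hand": 0},
    {"tx": 0.0,"ty": -0.04,"tz": -0.001,"rx": 0,"ry": 0,"rz": 0,"hand": 0},
    {"tx": 0.0,"ty": -0.055,"tz": -0.001,"rx": 0,"ry": 0,"rz": 0,"hand": 0},
  ],
)

```text
clock: 21.72
ee_pos: [0.4251, -0.0267, 0.1235]
tcp_rot: [0.0, 0.007, 1.0, -0.0]
wrist_force: [-0.7, -0.2, -0.2]
gripper_width: 0.0126
grasp_force: 119.3
```

```bash
python3 -c "
from h import *
fz(4);lid()
goto([.4266,-.12,.10],YW)
goto([.4774,-.3342,.0075],.1203)
"
```

```text
t 21.93 F [-0.26 -0.69 -0.86] sd [0.33 0.69 0.81] T [-0.021 -0.031 -0.002] hook [ 0.5455 -0.0101  0.1275] tilt [ 0.  0. -1.]
edge [231, 231, 231, 219]
t 21.98 at [ 0.4252 -0.0259  0.1235] F [ 0.74 -0.14 -0.49] w 0.0128 shift [ -2.8 -94.   23.5] turn [ 0.    0.01 -0.03]
t 21.98 at [ 0.4252 -0.0259  0.1235] F [ 0.74 -0.14 -0.49] w 0.0128 shift [ -56.9 -307.4  116. ] turn [ 0.    0.01 -7.77]
```

carry_out(
  targets=[
    {"tx": 0,"ty": -0.05,"tz": 0,"rx": 0,"ry": 0,"rz": 0,"hand": 0},
    {"tx": 0,"ty": -0.1,"tz": 0,"rx": 0,"ry": 0,"rz": 0,"hand": 0},
    {"tx": 0,"ty": -0.15,"tz": 0,"rx": 0,"ry": 0,"rz": 0,"hand": 0},
    {"tx": 0,"ty": -0.2,"tz": 0,"rx": 0,"ry": 0,"rz": 0,"hand": 0},
    {"tx": 0,"ty": -0.25,"tz": 0,"rx": 0,"ry": 0,"rz": 0,"hand": 0},
  ],
)

```text
clock: 22.6
ee_pos: [0.4217, -0.2771, 0.1236]
tcp_rot: [0.0, 0.007, 1.0, -0.0]
wrist_force: [1.0, 0.3, -0.3]
gripper_width: 0.0126
grasp_force: 119.3
```

carry_out(
  targets=[
    {"tx": 0,"ty": 0,"tz": 0.03,"rx": 0,"ry": 0,"rz": 0,"hand": 0},
    {"tx": 0,"ty": 0,"tz": 0.06,"rx": 0,"ry": 0,"rz": 0,"hand": 0},
    {"tx": 0,"ty": 0,"tz": 0.09,"rx": 0,"ry": 0,"rz": 0,"hand": 0},
    {"tx": 0,"ty": 0,"tz": 0.105,"rx": 0,"ry": 0,"rz": 0,"hand": 0},
    {"tx": 0,"ty": 0,"tz": 0.111,"rx": 0,"ry": 0,"rz": 0,"hand": 0},
  ],
)

```text
clock: 23.22
ee_pos: [0.4216, -0.2755, 0.012]
tcp_rot: [-0.0, 0.007, 1.0, 0.0]
wrist_force: [0.3, 0.3, -1.0]
gripper_width: 0.0127
grasp_force: 119.3
```

```bash
python3 -c "
from h import *
fz(4);goto([.4252,-.28,.0075],YW)
"
```

```text
t 23.43 F [-0.03  0.16 -0.94] sd [0.49 0.35 0.56] T [-0.01  -0.025  0.025] hook [ 0.5425 -0.2596  0.0175] tilt [ 1.7e-03 -6.0e-04 -1.0e+00]
t 23.43 at [ 0.4223 -0.2759  0.0133] F [ 0.79  0.73 -0.25] w 0.0127 shift [-3.  -4.1  5.9] turn [-0.03  0.1   0.03]
```

carry_out(
  targets=[
    {"tx": 0,"ty": 0,"tz": 0.002,"rx": 0,"ry": 0,"rz": 0,"hand": 0},
    {"tx": 0,"ty": 0,"tz": 0.004,"rx": 0,"ry": 0,"rz": 0,"hand": 0},
    {"tx": 0,"ty": 0,"tz": 0.0055,"rx": 0,"ry": 0,"rz": 0,"hand": 0},
    {"tx": 0,"ty": 0,"tz": 0.0055,"rx": 0,"ry": 0,"rz": 0,"hand": 0},
  ],
)

```text
clock: 23.92
ee_pos: [0.4215, -0.2757, 0.0072]
tcp_rot: [0.0, 0.007, 1.0, -0.0]
wrist_force: [-0.1, 0.9, 1.2]
gripper_width: 0.0127
grasp_force: 119.7
```

```bash
python3 -c "
from h import *
fz(4)
"
```

```text
t 24.12 F [-0.03 -0.09  1.49] sd [0.49 0.35 0.22] T [0.102 0.071 0.014] hook [ 0.5418 -0.2595  0.0112] tilt [ 1.e-04 -1.e-04 -1.e+00]
```

Contact with the worktop. I'll release gently and retreat straight up.

carry_out(
  targets=[
    {"tx": 0,"ty": 0,"tz": 0,"rx": 0,"ry": 0,"rz": 0,"hand": 0.3},
    {"tx": 0,"ty": 0,"tz": 0,"rx": 0,"ry": 0,"rz": 0,"hand": 0.5},
    {"tx": 0,"ty": 0,"tz": 0,"rx": 0,"ry": 0,"rz": 0,"hand": 0.6},
    {"tx": 0,"ty": 0,"tz": 0,"rx": 0,"ry": 0,"rz": 0,"hand": 0.6},
  ],
  squeeze=20,
)

```text
clock: 24.62
ee_pos: [0.4215, -0.2757, 0.007]
tcp_rot: [-0.0, 0.007, 1.0, 0.0]
wrist_force: [0.6, -0.3, -1.0]
gripper_width: 0.051
grasp_force: 0.0
```

carry_out(
  targets=[
    {"tx": 0,"ty": 0,"tz": -0.02,"rx": 0,"ry": 0,"rz": 0,"hand": 0.6},
    {"tx": 0,"ty": 0,"tz": -0.06,"rx": 0,"ry": 0,"rz": 0,"hand": 0.6},
    {"tx": 0,"ty": 0,"tz": -0.11,"rx": 0,"ry": 0,"rz": 0,"hand": 0.6},
    {"tx": 0,"ty": 0,"tz": -0.16,"rx": 0,"ry": 0,"rz": 0,"hand": 0.6},
    {"tx": 0,"ty": 0,"tz": -0.16,"rx": 0,"ry": 0,"rz": 0,"hand": 0.6},
  ],
)

```text
clock: 25.25
ee_pos: [0.424, -0.2766, 0.1714]
tcp_rot: [0.005, 0.007, 1.0, -0.002]
wrist_force: [0.1, 0.7, -1.0]
gripper_width: 0.0511
grasp_force: 0.0
```

```bash
python3 -c "
from h import *
lid();im=r.camera('scene');m=(im[:,:,2]>130)&(im[:,:,1]<60)&(im[:,:,0]<60)
n,l,s,c=cv2.connectedComponentsWithStats(m.astype(np.uint8));print([(x.tolist()) for x in s[1:] if x[4]>30])
q=(.3817,-.275)
for P in ([-.06,0,.022],[.06,0,.022],[-.06,0,.0]): print(proj('scene',T2(q,YW,P)))
print(r.observe()['gripper_width'])
"
```

```text
edge [231, 231, 232, 221]
[[417, 311, 7, 41, 231]]
[421.03003427 347.65359334]
[421.31433968 309.61732116]
[419.92726793 353.86556059]
0.05114830811144249
```

```bash
python3 -c "
from bench import r
print(r.finish_job())"
```

```text
the job is handed in; nothing more can be done
None
```

The job is handed in: by my readings the lid is caught shut, the ring was held at about 7 N for over a second, and the rod lies flat on the worktop clear of the warmer. No verdict came back; the catch, force and rod placement come from wrist-force and camera measurements, and I took no final picture of the honey jar, salt shaker or canister.

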